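# Close the steam cleaner's click-stop filler cap

### The arm

A 6-joint arm with a two-finger parallel gripper is mounted at the origin on the work surface. World frame = base frame: x ahead of the robot, y to its left, z up, the work surface at z = 0. Lengths are in mm, angles in rad, forces in N, time in s.
With the tool pointing down it reaches from about 300 to 775 mm from the base axis. Payload 14.6 kg.
Tool frame: the origin (TCP) lies on the mounting face of the last link; the fingertips stand 199 mm ahead of it and the grasp point (between the pads) lies 180 mm ahead of it; z points along the fingers, y is the line along which they close (so a half turn about z gives the same grasp; the last joint's range is limited). The gripper opens to 94 mm and grips with 3 to 60 N. Pads are 16 mm wide; open, the fingers measure 119 mm over their backs; the gripper's body (75 mm by 177 mm) begins 78 mm behind the grasp point.
Start: joints at [1.184, 0.3, 1.521, -0, 1.321, -0.067], TCP at [172.905, 522.106, 404.646] pointing down, gripper open.
Joint ranges: [-3.03, 3.03], [-0.79, 2.21], [0.23, 2.52], [-1.04, 4.18], [0, 3.07], [-2.55, 2.55]. Speed limits (rad/s): [2.22, 2.22, 2.57, 3.14, 3.14, 3.14].

### API

Orientations are given as [roll, pitch, yaw] about the fixed x, y, z axes, in that order (R = Rz(yaw) Ry(pitch) Rx(roll)).
In Python, from cell import manip gives the robot as it stands. The module is installed in compiled form; this text tells all that it offers.
- The arm moves only by the shell command python3 -m creep 'ROWS' [FORCE]. ROWS is a JSON object of lists of equal length, an entry for each row: "slide": the shift along the world's x, y, z in cm, a list of three; "turn": the turn about the world's z in rad; "claw": the opening, from 0 (shut) to 1 (fully open). A call has 1 to 8 rows; each row shifts and turns the commanded pose from where the row before left it; what a row does not reach is not made up. A row lasts 1/8 s, in which the tool goes at most 62.5 mm and 10.7 degrees, less where a joint would pass 70% of its speed; a pose out of reach is approached as far as the arm can. A call with a gripper value outside its range is refused whole. The fingers move at their own pace and stop on an object; FORCE is the grip in N (left out, the last holds). Time passes only in rows, so rows that do not move let the fingers close. It gives the time, the measured TCP pose, the force, the opening and the grip force at its end, in the units of the state.
- manip.read_state(): the state, without advancing time (a new reading comes with each control period).
- manip.camera(name): name is "scene" or "side" or "wrist"; returns (picture, depth): 384x512x3 uint8, red, green, blue; 384x512 float32, mm along the optical axis (not along the pixel's ray), 0 where there is no reading.
- manip.calibration(name): a dict with "intrinsics" (3x3 intrinsics, pixels), "k1" (the pictures are not rectified: a ray, as slopes to the right and down, at radius r is drawn at 1 + k1 r^2 times it, then the intrinsics apply), "pose" (4x4, takes a point from camera to world coordinates). Camera axes: x right, y up, looking along -z (the intrinsics and any distortion apply to the point x, -y, -z); pixel columns grow to the right and rows downward; lengths in mm; the calibration is good to about 2 mm. A picture is of the moment at which its call begins: read the wrist's pose just before it. calibration takes no time and is no camera call; for the wrist camera it gives the pose at the moment of the call.
- manip.sign_off(): hands the job in; it is judged then, once.
Trained networks look in the newest picture that a camera, given by its name, has taken for a name from the list of things; names that differ only in an ending like _2 or _b are one class to them, and where a whole thing is asked for, a point or a joint stands for the part that bears it (a point fixed in the world has none). Each returns a list of dicts, best first, with "score" (0 to 1); they miss things now and then, are a little off and sometimes report something else, mostly with a low value. They report only what shows in the picture. A call takes as long as a camera call. They do not tell look-alikes from the thing itself.
- manip.cut_out(query, camera): "mask" (384x512 bool, what is visible of it) and "position" ([column, row] in pixels, amid what is visible of it).
The state is a dict: "clock": time; "joints": joint angles; "qd": joint speeds; "effort": joint torques, N m; "eef_pos": TCP position; "eef_rot": TCP orientation; "wrist_force": force on the tool from outside, world axes, zero at the start; "moment": the same for the moment, N m; "finger_gap": finger opening in mm; "finger_force": force on a finger pad.
Only numpy, scipy, OpenCV 4.12 (cv2) and the standard library are available. Lean on these libraries where they do the work, as an engineer would, in place of code of your own. Each camera call takes 0.05 s, during which the arm holds its last target. There are 200 camera calls.

### The job

Take the orange filler cap from the draining tray, set it gently in the steam cleaner's filler neck pushed fully home between its driving studs, and turn it clockwise until its ratchet clicks and slips: at least one click, no more than three. Then let go, leaving the cap fully home and upright and everything else where it was; never lean hard on the neck, it is sprung and must not be forced down to its stop.

Things in the scene. Friction and masses are not known exactly. Their poses are not given: they have to be found in the camera images.
- cap_knob (a point): Centre of the knob of the loose orange fluted filler cap (80 to 170 g), z up along its axis. The knob is round, 56 mm across and 36 mm high: this point is 18 mm above its underside. Grip it from above in any direction. At the start it stands upright, stub down, in a round cup on the black draining tray, its underside on the cup's rim; lift it straight up 20 mm to get it out.
- cap_stub (a point): Lowest point of the same cap, on its axis, 38 mm below cap_knob. Under the knob hangs a black round pilot, 23 mm across, 20 mm long, tapered over its last 8 mm to 14 mm, with three driving lugs on it, 120 degrees apart: each 6 mm wide, reaching to 19 mm from the axis, from the knob's underside to 12 mm below it. x points along one lug, as does the white line on the knob's top.
- cup_rim (a point): Centre of the rim of the draining tray's round cup, 52 mm across, 28 mm above the worktop. The tray is 200 x 150 mm with a rim of 10 mm, fixed to the worktop.
- steamer: The white and orange steam cleaner, 260 x 190 mm, deck 110 mm high, fixed to the worktop. Origin on the worktop under its middle, x along its long side. The filler neck stands on its deck 30 mm towards -x; a black carrying handle, 155 mm high, at 95 mm towards +x.
- neck_top (a point): Centre of the top rim of the machine's aluminium filler neck, z up. Tube 52 mm outside, 45 mm inside, its rim 145 mm above the worktop and 35 mm above the deck. With the cap fully home, the knob's underside rests on this rim and cap_knob is 18 mm above this point.
- socket (a point): On the neck's axis, 2 mm below its rim: level of the tips of six round-topped brass studs, 6 mm thick, 16 mm from the axis, 60 degrees apart, at an angle seen but not told. The lugs go between them. If lugs stand on studs, the knob's underside is 10 mm above the rim; pushed lightly (3 to 6 N) and turned slowly clockwise, at most 60 degrees, it drops in.
- neck (a joint): How far the sprung filler neck is pushed down (m): 0 free, 4 N per mm after about 3 N of preload, hard stop at 0.008. More than 0.006 (about 27 N) counts as leaning on it too hard.
- ratchet (a joint): Angle by which the click ratchet has slipped (rad), 0 at the start. Clockwise, after up to 0.3 rad of play, the studs turn a thread (drag 0.05 N m) that gets tight after a further 0.3 to 0.9 rad, unknown beforehand. Then the torque climbs to about 0.3 N m and falls away as the ratchet jumps on, one click per 0.262 rad. Let go before half a click, it falls back.
- beaker: Bystander: small clear measuring cup, 48 mm wide, 55 mm high, on the tray; origin at the centre of its underside.
- seal: Bystander: white sealing ring, 34 mm wide, 6 mm high, flat on the tray; origin at its underside.
- spice: Bystander: amber spice jar, 40 mm wide, 75 mm high, on the robot's side of machine and tray; origin at its underside.
- mug: Bystander: blue mug, 80 mm wide, 90 mm high; origin at its underside.
- bowl: Bystander: white bowl, 120 mm wide, 55 mm high; origin at its underside.
- soap: Bystander: green washing-up bottle, 60 mm wide, 170 mm high, at the far side; origin at its underside.
- brush: Bystander: wooden dish brush lying on the worktop; origin at its underside.
There are look-alikes about, which are no part of the job. There is more than one size of the part that bears cap_knob; the job needs the smallest.

How it is judged (in metres and radians):
On the way, in this order (a step that is already met when the one before it is completed fails the run):
1. the cap is fully home in the neck, not yet clicked (horizontal distance between cap_knob and neck_top below 0.004 m and z of cap_knob in the frame of neck_top below 0.0205 m and angle between cap_knob's own z axis and vertical below 0.08 rad and value of joint ratchet below 0.2 rad), for 0.1 s.
2. the ratchet has clicked and slipped (value of joint ratchet above 0.22 rad), for 0.1 s.
At the end, for the whole second after the job is handed in: The cap stands in the filler neck, within 4 mm of its axis, upright within 0.08 rad, its knob's underside within 2.5 mm of the rim, and the ratchet rests one to three clicks on (0.2 to 0.92 rad) (horizontal distance between cap_knob and neck_top below 0.004 m and z of cap_knob in the frame of neck_top below 0.0205 m and angle between cap_knob's own z axis and vertical below 0.08 rad and value of joint ratchet between 0.2 and 0.92 rad and velocity of joint ratchet below 0.1 rad/s); the robot touches nothing.
It fails at once if the ratchet is driven to a fourth click (value of joint ratchet above 1 rad).
It fails at once if the sprung neck is forced down more than 6 mm (about 27 N) (value of joint neck above 0.006 m).
It fails at once if a bystander is shifted by more than 30 mm (distance of any of beaker, seal, spice, mug, bowl, soap, brush from where it was at the start of the episode above 0.03 m).
It also fails if it takes over 58 s, if anything falls off the work surface, if the arm or the gripper's body presses on something with over 40 N, if the wrist force passes 120 N, or if a joint passes its speed limit or range.

## Working session

There is one attempt and no reset: what is moved stays moved. The work goes in short steps, Python scripts to look and compute and a shell command to move; the robot and the scene stay as the last step left them, time stands still between calls to the robot, and variables do not carry over. Pictures are saved under pics/ and viewed, at most 10 in all, crops included, and the job is handed in when it is done.

```bash
mkdir -p pics
cat > h.py <<'E'
import numpy as np, cv2
from cell import manip
def world(cal,uv,depth=None,z=None):
    K=np.array(cal["intrinsics"]);k1=cal["k1"];P=np.array(cal["pose"])
    uv=np.atleast_2d(np.array(uv,float))
    xy=cv2.undistortPoints(uv.reshape(-1,1,2),K,np.array([k1,0,0,0,0.]) ).reshape(-1,2)
    d=np.c_[xy[:,0],-xy[:,1],-np.ones(len(xy))]
    if depth is not None: return (d*np.reshape(depth,(-1,1)))@P[:3,:3].T+P[:3,3]
    dw=d@P[:3,:3].T; s=(z-P[2,3])/dw[:,2]
    return P[:3,3]+dw*s[:,None]
def shot(cam):
    cal=manip.calibration(cam); rgb,d=manip.camera(cam); return cal,rgb,d
E
cat > look.py <<'E'
from h import *
ims=[]
for c in ["scene","side"]:
    cal,rgb,d=shot(c); cv2.imwrite(f"pics/{c}0.png",rgb[:,:,::-1])
    np.savez(f"{c}0.npz",rgb=rgb,d=d)
    for q in ["cap_knob","neck_top","steamer","cup_rim","spice","soap","mug","bowl"]:
        for o in manip.cut_out(q,c)[:4]:
            m=o["mask"]&(d>0)
            w=np.median(world(cal,np.argwhere(m)[:,::-1],d[m]),0).round() if m.any() else None
            print(c,q,round(o["score"],2),np.round(o["position"]),m.sum(),w)
E
python3 look.py; python3 -c "
from cell import manip;print(manip.read_state())"
```

```text
scene cap_knob 0.95 [199. 216.] 356 [ 552. -211.   62.]
scene cap_knob 0.85 [163. 186.] 709 [ 422. -269.   74.]
scene neck_top 0.75 [324. 139.] 286 [490. 208. 133.]
scene steamer 0.65 [323. 160.] 5761 [551. 186. 106.]
scene cup_rim 0.79 [206. 240.] 2547 [ 591. -216.    3.]
scene cup_rim 0.45 [ 84. 264.] 1607 [ 537. -531.   24.]
scene cup_rim 0.44 [204. 262.] 81 [ 648. -239.    7.]
scene spice 0.74 [256. 159.] 261 [427.  23.  52.]
scene soap 0.91 [295. 243.] 773 [740.  -2. 107.]
scene soap 0.38 [199. 218.] 365 [ 551. -211.   62.]
scene mug 0.57 [413. 142.] 955 [562. 497.  53.]
scene bowl 0.61 [ 84. 267.] 1572 [ 538. -531.   24.]
side cap_knob 0.92 [303. 152.] 571 [ 403. -250.   73.]
side cap_knob 0.88 [262. 196.] 697 [510. -29.  75.]
side cap_knob 0.83 [265. 159.] 281 [ 538. -196.   62.]
side cap_knob 0.66 [189. 197.] 859 [717.  26.  95.]
side neck_top 0.89 [259. 255.] 477 [486. 210. 131.]
side neck_top 0.26 [260. 253.] 124 [487. 203. 124.]
side steamer 0.59 [247. 268.] 8491 [512. 244. 108.]
side cup_rim 0.71 [209. 372.] 806 [563. 472.  47.]
side cup_rim 0.7 [244. 170.] 1504 [ 585. -1
[... 260 characters left out ...]
clock': 0.9, 'joints': array([ 1.18440722e+00,  2.99894738e-01,  1.52099383e+00,  1.88953166e-05,
        1.32067378e+00, -6.66202255e-02]), 'qd': array([ 7.04824129e-04, -7.05435450e-04, -5.68270719e-05,  6.15853939e-04,
       -7.36654078e-04, -1.19942442e-03]), 'effort': array([-6.50324705e-05, -5.31650376e+01, -3.52911043e+01,  7.08145509e-02,
        2.13368767e-02, -1.02634331e-04]), 'eef_pos': array([172.90078552, 522.10990324, 404.65108338]), 'eef_rot': array([ 3.14156119e+00, -1.62490280e-05,  2.82181910e+00]), 'wrist_force': array([-0.53796696,  0.16185002,  0.42905204]), 'moment': array([ 0.01240785, -0.01475109,  0.02495835]), 'finger_force': 0.0, 'finger_gap': 94.32847889305866}
```

```bash
python3 -c "
import cv2,numpy as np
a=cv2.imread('pics/scene0.png');b=cv2.imread('pics/side0.png')
A=cv2.resize(a[120:290,60:450],None,fx=2.05,fy=2.05)[:, :800]
B=cv2.resize(b[120:300,150:400],None,fx=1.3,fy=1.3)
c=np.zeros((A.shape[0]+B.shape[0],800,3),np.uint8);c[:A.shape[0],:A.shape[1]]=A;c[A.shape[0]:,:B.shape[1]]=B
cv2.imwrite('pics/comp0.png',c[:600])"
```

```text
(no output)
```

View pics/comp0.png

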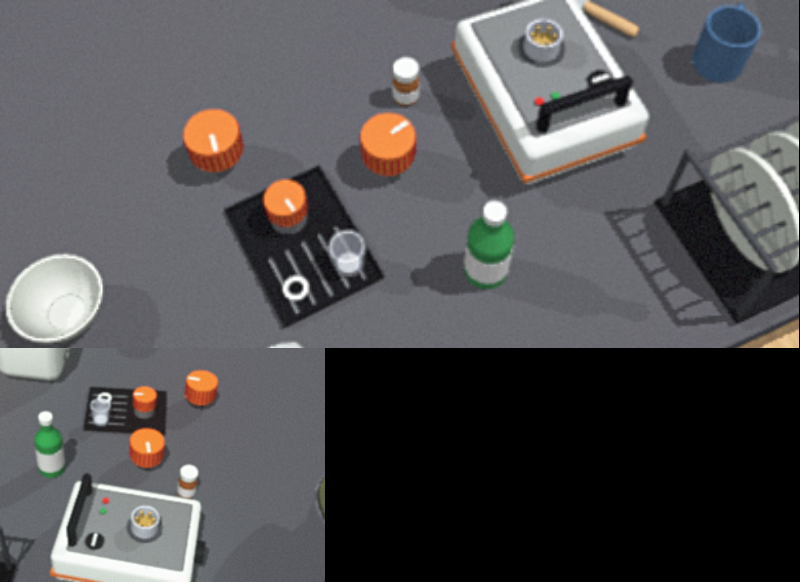

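Three orange caps show in the scene picture: (163,186) and (249,190) stand loose on the worktop and are larger. The one at (199,218) is smallest and stands in the tray's cup, so it fits the description. I'll go above it, then confirm from close by with the wrist camera.

```bash
python3 -m creep '{"slide":[[2.7,-5.2,0],[2.7,-5.2,0],[2.7,-5.2,0],[2.7,-5.2,0],[2.7,-5.2,0],[2.7,-5.2,0],[2.7,-5.2,0],[2.7,-5.2,0]],"turn":[0,0,0,0,0,0,0,0],"claw":[1,1,1,1,1,1,1,1]}'
python3 -m creep '{"slide":[[2.7,-5.2,0],[2.7,-5.2,0],[2.7,-5.2,0],[2.7,-5.2,0],[2.5,-5.2,0],[2.0,-5.0,0],[0,0,0],[0,0,0]],"turn":[0,0,0,0,0,0,0,0],"claw":[1,1,1,1,1,1,1,1]}'
cat > w.py <<'E'
from h import *
import sys
n=sys.argv[1]; qs=sys.argv[2:]
s=manip.read_state(); cal,rgb,d=shot("wrist")
np.savez(n+".npz",rgb=rgb,d=d,**{k:np.array(cal[k]) for k in cal})
cv2.imwrite(f"pics/{n}.png",rgb[:,:,::-1])
print(s["eef_pos"].round(1),s["eef_rot"].round(3),s["joints"].round(2))
for q in qs:
    for o in manip.cut_out(q,"wrist")[:3]:
        m=o["mask"]&(d>0)
        if m.any():
            p=world(cal,np.argwhere(m)[:,::-1],d[m]); print(q,round(o["score"],2),np.round(o["position"]),m.sum(),np.median(p,0).round(),p.min(0).round(),p.max(0).round())
E
python3 w.py w1 cap_knob beaker seal cup_rim
```

```text
clock: 1.9
eef_pos: [389.3, 104.2, 405.0]
eef_rot: [3.141, 0.001, 2.822]
wrist_force: [0.6, 1.2, -0.1]
finger_gap: 93.8
finger_force: 0.0
clock: 2.9
eef_pos: [541.8, -203.6, 404.4]
eef_rot: [3.141, -0.001, 2.822]
wrist_force: [0.6, 0.3, 0.3]
finger_gap: 94.2
finger_force: 0.0
[ 541.8 -203.6  404.4] [ 3.141e+00 -1.000e-03  2.822e+00] [-0.42  0.36  1.44  0.    1.34 -1.67]
cap_knob 0.77 [251. 178.] 1989 [ 534. -209.   63.] [ 509. -249.    2.] [ 585. -182.   66.]
cap_knob 0.7 [158.  79.] 5073 [ 405. -265.   77.] [ 350. -330.   -2.] [ 443. -230.   80.]
cap_knob 0.65 [386. 112.] 4958 [509. -51.  77.] [472. -85.  -2.] [569.  35.  80.]
beaker 0.67 [310. 238.] 1250 [ 647. -161.   39.] [ 615. -184.    3.] [ 663. -137.   61.]
seal 0.82 [260. 251.] 295 [ 645. -239.    9.] [ 626. -255.    2.] [ 664. -223.   11.]
cup_rim 0.65 [267. 197.] 11653 [ 575. -208.    4.] [ 478. -293.   -2.] [ 687. -127.  206.]
```

View pics/w1.png

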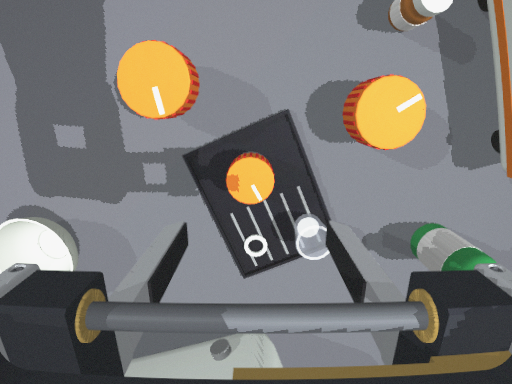

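The wrist picture confirms it: the small orange cap is at (251,178) on the black tray, with its white line pointing down-right. The two big caps are at (158,79) and (386,112), the beaker at (310,238) and the seal at (256,246). Next I fit its top face.

```bash
cat > top.py <<'E'
from h import *
import sys
def fit(n,c,zlo,zhi,R=45):
    f=np.load(n+".npz");d=f["d"];rgb=f["rgb"].astype(int);cal={"intrinsics":f["intrinsics"],"k1":float(f["k1"]),"pose":f["pose"]}
    vv,uu=np.nonzero(d>0);p=world(cal,np.c_[uu,vv],d[vv,uu])
    k=(p[:,2]>zlo)&(p[:,2]<zhi)&(np.hypot(*(p[:,:2]-c).T)<R)
    p=p[k];col=rgb[vv[k],uu[k]]
    (x,y),r=cv2.minEnclosingCircle(p[:,:2].astype(np.float32))
    wh=(col[:,2]>120)&(col[:,1]>180)
    print("z",np.median(p[:,2]).round(1),"circle",round(x,1),round(y,1),round(r,1),"mean",p[:,:2].mean(0).round(1),len(p),"white",wh.sum(),"force")
    w=p[wh,:2]
    if len(w)>3:
        m=w.mean(0);e=np.linalg.svd(w-m)[2][0]; e=e if e@(m-[x,y])>0 else -e
        print("white centre",m.round(1),"angle of centre",np.arctan2(*(m-[x,y])[::-1]).round(3),"of line",np.arctan2(e[1],e[0]).round(3))
fit(sys.argv[1],np.array([float(sys.argv[2]),float(sys.argv[3])]),float(sys.argv[4]),float(sys.argv[5]))
E
python3 top.py w1 534 -209 58 70
```

```text
z 63.6 circle 537.2 -210.3 28.4 mean [ 536.2 -209.9] 1827 white 80 force
white centre [ 552.6 -207.9] angle of centre 0.156 of line 0.164
```

```bash
python3 -m creep '{"slide":[[-0.5,-0.65,0],[0,0,-5],[0,0,-5],[0,0,-4],[0,0,-2.5],[0,0,-1],[0,0,0],[0,0,0]],"turn":[0,0,0,0,0,0,0,0],"claw":[1,1,1,1,1,1,1,1]}' 25
python3 -m creep '{"slide":[[0,0,0],[0,0,0],[0,0,0],[0,0,0],[0,0,0],[0,0,0]],"turn":[0,0,0,0,0,0],"claw":[0.5,0.5,0.5,0.5,0.5,0.5]}' 25
```

```text
clock: 4.15
eef_pos: [537.1, -210.5, 230.9]
eef_rot: [-3.141, 0.002, 2.822]
wrist_force: [0.3, 0.3, -0.8]
finger_gap: 94.1
finger_force: 0.0
clock: 4.9
eef_pos: [536.9, -210.4, 229.7]
eef_rot: [3.142, -0.0, 2.822]
wrist_force: [-0.8, 0.4, 1.0]
finger_gap: 55.8
finger_force: 25.0
```

```bash
python3 -m creep '{"slide":[[0,0,1],[0,0,2],[0,0,4],[0,0,5],[0,0,5.5],[0,3,0],[0,5.5,0],[0,6,0]],"turn":[0,0,0,0,0,0,0,0],"claw":[0.5,0.5,0.5,0.5,0.5,0.5,0.5,0.5]}'
python3 -m creep '{"slide":[[0,6,0],[0,6,0],[0,6,0],[0.5,5,0],[0.5,3.5,0],[0,0,0],[0,0,0],[0,0,0]],"turn":[0,0,0,0,0,0,0,0],"claw":[0.5,0.5,0.5,0.5,0.5,0.5,0.5,0.5]}'
python3 w.py w2 neck_top cap_knob
```

```text
clock: 5.9
eef_pos: [536.5, -64.2, 405.3]
eef_rot: [3.142, 0.001, 2.821]
wrist_force: [0.9, 0.1, -2.0]
finger_gap: 55.4
finger_force: 25.0
clock: 6.9
eef_pos: [546.9, 198.6, 404.9]
eef_rot: [3.142, 0.0, 2.821]
wrist_force: [0.6, -0.7, -1.0]
finger_gap: 55.6
finger_force: 25.0
[546.9 198.6 404.9] [3.142 0.    2.821] [ 0.29  0.37  1.43 -0.    1.34 -0.96]
neck_top 0.7 [246. 132.] 3100 [486. 208. 123.] [460. 177. 110.] [516. 236. 147.]
cap_knob 0.68 [257. 251.] 7981 [541. 200. 239.] [519.  99.  -1.] [739. 227. 241.]
cap_knob 0.58 [ 63. 213.] 4170 [509. -31.  77.] [ 472. -157.   -1.] [569.  -5.  80.]
cap_knob 0.29 [378.  24.] 1242 [420. 389.  17.] [376. 344.  -2.] [458. 416.  22.]
```

View pics/w2.png

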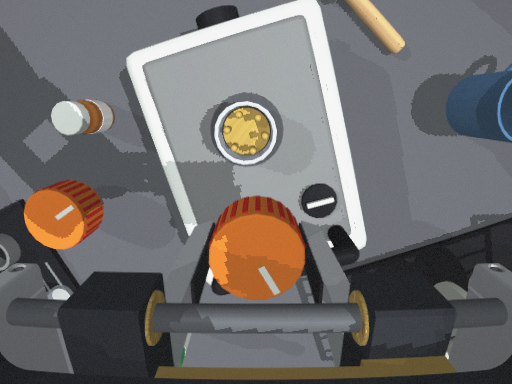

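The neck is at (246,132), with six brass studs around its inside. The cap is in the fingers at (257,255), upright, with its line pointing down-right. Next I measure the rim, the stud angle and the cap in hand.

```bash
python3 top.py w2 541 200 236 245
cat > studs.py <<'E'
from h import *
import sys
n=sys.argv[1]
f=np.load(n+".npz");d=f["d"];rgb=f["rgb"];cal={"intrinsics":f["intrinsics"],"k1":float(f["k1"]),"pose":f["pose"]}
vv,uu=np.nonzero(d>0);p=world(cal,np.c_[uu,vv],d[vv,uu])
near=np.hypot(*(p[:,:2]-[487,208]).T)<40
r=p[near&(p[:,2]>141.5)&(p[:,2]<150)]
# rim ring: fit circle to rim annulus by lsq from points of low saturation
from scipy.optimize import least_squares
hsv=cv2.cvtColor(rgb,cv2.COLOR_RGB2HSV)[vv,uu]
k=near&(p[:,2]>143.3)&(p[:,2]<150)&(hsv[:,1]<60)
q=p[k];print("rim z",np.median(q[:,2]).round(1),len(q))
c=least_squares(lambda a:np.hypot(q[:,0]-a[0],q[:,1]-a[1])-24.2,[487,208],loss="soft_l1").x
(x,y),R=cv2.minEnclosingCircle(q[:,:2].astype(np.float32));print("rim centre",c.round(1),"enclosing",round(x,1),round(y,1),round(R,1))
g=near&(hsv[:,1]>90)
o=p[:,:2]-c;rad=np.hypot(*o.T);a=np.arctan2(o[:,1],o[:,0])
for lo,hi in[(139,147),(141,147)]:
    s=g&(rad<21)&(rad>10)&(p[:,2]>lo)&(p[:,2]<hi)
    z=np.exp(6j*a[s]).mean();print(s.sum(),"rad",np.median(rad[s]).round(1),"stud angle mod 60deg",(np.angle(z)/6).round(3),"coh",abs(z).round(2))
    print(np.histogram(a[s]%(np.pi/3),6,(0,np.pi/3))[0])
u0,v0=uu[near].min(),vv[near].min()
im=cv2.resize(rgb[90:175,200:295,::-1],None,fx=6,fy=6,interpolation=cv2.INTER_CUBIC);cv2.imwrite(f"pics/{n}_neck.png",im)
E
python3 studs.py w2
```

```text
z 239.0 circle 537.8 201.3 39.8 mean [545.4 198.8] 7170 white 178 force
white centre [561.6 200.1] angle of centre -0.048 of line 0.755
rim z 144.6 748
rim centre [485.2 209. ] enclosing 485.3 208.8 25.8
240 rad 15.7 stud angle mod 60deg 0.051 coh 0.85
[136  26   0   0   0  78]
180 rad 15.8 stud angle mod 60deg 0.056 coh 0.88
[118  15   0   0   0  47]
```

View pics/w2_neck.png

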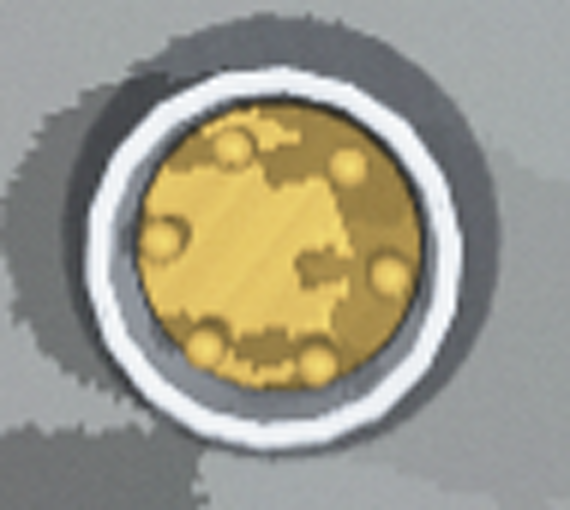

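```bash
sed -i 's/R=45/R=27/; s/wh=.*/wh=(col.min(1)>0.6*col.max(1))\&(np.hypot(*(p[:,:2]-c).T)<24)/' top.py; python3 top.py w2 545.6 199.2 237.5 241;python3 top.py w1 537 -210 58 70; grep -n "" /dev/null; python3 -c "
from h import *
f=np.load('w2.npz');rgb=f['rgb'];cal={k:f[k] for k in ['intrinsics','pose']};cal['k1']=float(f['k1'])
c=world(cal,[[257,250]],z=239.);print(c.round(1)); print(world(cal,[[263,268],[278,293]],z=239.).round(1))
hsv=cv2.cvtColor(rgb,cv2.COLOR_RGB2HSV);d=f['d'];m=(hsv[:,:,1]>150)&(hsv[:,:,0]<22)
vv,uu=np.nonzero(m&(d>0));p=world(cal,np.c_[uu,vv],d[vv,uu]);k=(abs(p[:,2]-239)<2);print(cv2.minEnclosingCircle(p[k,:2].astype(np.float32)),p[k].mean(0))"
```

```text
z 239.0 circle 545.6 199.2 27.0 mean [545.2 199.2] 6153 white 197 force
white centre [560.9 200.6] angle of centre 0.09 of line 0.19
z 63.6 circle 537.0 -210.0 27.0 mean [ 536.4 -209.8] 1707 white 68 force
white centre [ 551.5 -208.1] angle of centre 0.129 of line 0.179
[[542.  200.3 239. ]]
[[554.  200.  239. ]
 [572.8 203.2 239. ]]
((547.6326904296875, 198.24778747558594), 28.152708053588867) [545.19398676 198.59227457 238.91831468]
```

```bash
python3 -m creep '{"slide":[[-2,0.3,0],[-2.2,0.4,0],[-2,0.35,0],[0,0,-1.5],[0,0,-1.5],[0,0,-0.3],[0,0,0],[0,0,0]],"turn":[0.14,0.14,0.12,0,0,0,0,0],"claw":[0.5,0.5,0.5,0.5,0.5,0.5,0.5,0.5]}'
python3 w.py w3; python3 -c "
from cell import manip;s=manip.read_state();print(s['eef_pos'],s['wrist_force'],s['moment'])"
cat > cap.py <<'E'
from h import *
import sys
n,zt=sys.argv[1],float(sys.argv[2])
f=np.load(n+'.npz');rgb=f['rgb'];cal={k:f[k] for k in ['intrinsics','pose']};cal['k1']=float(f['k1'])
hsv=cv2.cvtColor(rgb,cv2.COLOR_RGB2HSV);d=f['d'];m=(hsv[:,:,1]>150)&(hsv[:,:,0]<22)
vv,uu=np.nonzero(m&(d>0));p=world(cal,np.c_[uu,vv],d[vv,uu]);k=(abs(p[:,2]-zt)<3)&(np.hypot(*(p[:,:2]-[485,209]).T)<60);print(cv2.minEnclosingCircle(p[k,:2].astype(np.float32)),np.median(p[k],0))
E
python3 cap.py w3 207
```

```text
clock: 8.05
eef_pos: [485.1, 210.1, 371.9]
eef_rot: [3.141, 0.0, -3.062]
wrist_force: [-0.7, -0.2, -1.1]
finger_gap: 55.4
finger_force: 25.0
[485.1 210.1 371.9] [ 3.141  0.    -3.062] [ 0.34  0.28  1.62 -0.    1.24 -1.31]
[485.07783366 210.0794982  371.97960513] [-0.04757314  0.14136836 -1.0027299 ] [ 0.01561375 -0.03792325  0.03236709]
((485.14947509765625, 209.455810546875), 28.377347946166992) [482.87598353 208.94625632 205.89811587]
```

```bash
python3 -m creep '{"slide":[[0,-0.04,-0.5],[0,0,-0.5],[0,0,-0.4],[0,0,-0.3],[0,0,-0.2],[0,0,0]],"turn":[0,0,0,0,0,0],"claw":[0.5,0.5,0.5,0.5,0.5,0.5]}'
```

```text
clock: 8.85
eef_pos: [484.9, 209.7, 352.6]
eef_rot: [-3.142, -0.0, -3.061]
wrist_force: [-0.2, -0.8, -0.9]
finger_gap: 55.5
finger_force: 25.0
```

```bash
python3 -m creep '{"slide":[[0,0,-0.2],[0,0,-0.2],[0,0,-0.1],[0,0,0]],"turn":[0,0,0,0],"claw":[0.5,0.5,0.5,0.5]}'
```

```text
clock: 9.35
eef_pos: [484.9, 209.7, 347.6]
eef_rot: [-3.142, -0.0, -3.061]
wrist_force: [0.5, -0.3, -1.3]
finger_gap: 55.6
finger_force: 25.0
```

```bash
python3 -m creep '{"slide":[[0,0,-0.1],[0,0,-0.05],[0,0,0]],"turn":[0,0,0],"claw":[0.5,0.5,0.5]}'
```

```text
clock: 9.72
eef_pos: [484.9, 209.7, 346.4]
eef_rot: [3.141, 0.0, -3.061]
wrist_force: [-1.1, -0.5, 2.4]
finger_gap: 55.8
finger_force: 25.0
```

```bash
cat > m.py <<'E'
from cell import manip
s=manip.read_state();print("YAW",s['eef_rot'][2].round(3),"M",s['moment'].round(3),"F",s['wrist_force'].round(1),"j6",s['joints'][5].round(2),"e6",s['effort'][5].round(3))
E
python3 m.py
python3 -m creep '{"slide":[[0,0,0],[0,0,0],[0,0,0]],"turn":[-0.1,-0.1,0],"claw":[0.5,0.5,0.5]}' 35 >/dev/null; python3 m.py
python3 -m creep '{"slide":[[0,0,0],[0,0,0],[0,0,0]],"turn":[-0.1,-0.1,0],"claw":[0.5,0.5,0.5]}' >/dev/null; python3 m.py
python3 -m creep '{"slide":[[0,0,0],[0,0,0]],"turn":[-0.1,0],"claw":[0.5,0.5]}' >/dev/null; python3 m.py
python3 -m creep '{"slide":[[0,0,0],[0,0,0]],"turn":[-0.1,0],"claw":[0.5,0.5]}' >/dev/null; python3 m.py
```

```text
YAW -3.061 M [-0.122  0.201 -0.023] F [-1.1 -0.5  2.4] j6 -1.31 e6 -0.001
YAW 3.022 M [-0.371  0.431  0.042] F [-2.6 -2.7  3.5] j6 -1.11 e6 1.113
YAW 2.824 M [-0.383  0.543 -0.04 ] F [-2.7 -1.8  3.1] j6 -0.91 e6 1.086
YAW 2.725 M [-0.239  0.53  -0.042] F [-4.  -0.8  4.1] j6 -0.82 e6 1.022
YAW 2.626 M [-0.228  0.54  -0.044] F [-1.6 -0.4  3.9] j6 -0.72 e6 1.01
```

```bash
S() { python3 m.py; }
python3 -m creep '{"slide":[[0,0,0],[0,0,0]],"turn":[-0.07,0],"claw":[0.5,0.5]}' >/dev/null; S
python3 -m creep '{"slide":[[0,0,0],[0,0,0]],"turn":[-0.07,0],"claw":[0.5,0.5]}' >/dev/null; S
python3 -m creep '{"slide":[[0,0,0],[0,0,0]],"turn":[-0.07,0],"claw":[0.5,0.5]}' >/dev/null; S
python3 -m creep '{"slide":[[0,0,0],[0,0,0]],"turn":[-0.07,0],"claw":[0.5,0.5]}' >/dev/null; S
python3 w.py w4; python3 cap.py w4 181; python3 top.py w4 485 209 177 185
```

```text
YAW 2.556 M [-0.09   0.523 -0.015] F [-2.3  0.4  2.8] j6 -0.65 e6 0.686
YAW 2.486 M [-0.045  0.51  -0.051] F [-2.4 -0.3  2.9] j6 -0.58 e6 0.689
YAW 2.415 M [0.106 0.425 0.064] F [-1.9  0.7  2.9] j6 -0.51 e6 0.694
YAW 2.345 M [0.291 0.416 0.218] F [-1.8  2.   4.2] j6 -0.44 e6 0.956
[484.9 209.8 346.2] [3.141 0.    2.345] [ 0.34  0.31  1.65  0.    1.18 -0.44]
((485.2632141113281, 209.0970458984375), 28.044124603271484) [482.9562421  211.52140603 180.23598483]
z 180.3 circle 485.0 209.0 27.0 mean [484. 210.] 6326 white 212 force
white centre [498.9 204.9] angle of centre -0.284 of line -0.287
```

```bash
S() { python3 m.py; }
python3 -m creep '{"slide":[[0,0,0],[0,0,0]],"turn":[-0.05,0],"claw":[0.5,0.5]}' >/dev/null; S
python3 -m creep '{"slide":[[0,0,0],[0,0,0]],"turn":[-0.05,0],"claw":[0.5,0.5]}' >/dev/null; S
python3 -m creep '{"slide":[[0,0,0],[0,0,0]],"turn":[-0.05,0],"claw":[0.5,0.5]}' >/dev/null; S
python3 -m creep '{"slide":[[0,0,0],[0,0,0]],"turn":[-0.05,0],"claw":[0.5,0.5]}' >/dev/null; S
python3 -m creep '{"slide":[[0,0,0],[0,0,0]],"turn":[-0.05,0],"claw":[0.5,0.5]}' >/dev/null; S
```

```text
YAW 2.294 M [ 0.223  0.239 -0.022] F [-1.7  1.5  4.1] j6 -0.38 e6 0.45
YAW 2.244 M [ 0.048 -0.076 -0.004] F [1.1 0.3 3.5] j6 -0.33 e6 0.454
YAW 2.194 M [-0.095 -0.011 -0.047] F [ 1.3 -0.6  3.2] j6 -0.28 e6 0.454
YAW 2.144 M [ 0.088 -0.165  0.031] F [0.9 1.  3. ] j6 -0.23 e6 0.563
YAW 2.094 M [ 0.357 -0.189  0.195] F [1.4 2.3 2.8] j6 -0.18 e6 0.731
```

```bash
S() { python3 m.py; }
python3 -m creep '{"slide":[[0,0,0],[0,0,0]],"turn":[-0.05,0],"claw":[0.5,0.5]}' >/dev/null; S
python3 -m creep '{"slide":[[0,0,0],[0,0,0]],"turn":[-0.05,0],"claw":[0.5,0.5]}' >/dev/null; S
python3 w.py w5; python3 cap.py w5 181; python3 top.py w5 485 209 177 185
```

```text
YAW 2.044 M [ 0.402 -0.416  0.179] F [2.3 2.4 2.6] j6 -0.13 e6 0.638
YAW 1.994 M [ 0.007 -0.101 -0.043] F [ 0.3 -0.1  5.3] j6 -0.08 e6 0.452
[484.9 209.6 346.1] [-3.141  0.     1.994] [ 0.34  0.31  1.65 -0.    1.18 -0.08]
((485.12225341796875, 208.87757873535156), 28.070051193237305) [483.38817737 211.65180803 180.16927496]
z 180.2 circle 485.0 209.0 27.0 mean [484.4 210.3] 6362 white 209 force
white centre [496.4 200.1] angle of centre -0.664 of line -0.647
```

```bash
python3 -m creep '{"slide":[[0,0,0],[0,0,0],[0,0,0],[0,0,0]],"turn":[0,0,0,0],"claw":[0.7,0.9,1,1]}'
python3 -m creep '{"slide":[[0,0,0.5],[0,0,2],[0,0,4],[0,0,5],[3,0,1],[3,0,0],[0,0,0],[0,0,0]],"turn":[0,0,0,0,0,0,0,0],"claw":[1,1,1,1,1,1,1,1]}'
python3 w.py w6 neck_top; python3 cap.py w6 181; python3 top.py w6 485 209 177 185
```

```text
clock: 14.32
eef_pos: [484.9, 209.7, 346.1]
eef_rot: [-3.141, -0.0, 1.992]
wrist_force: [-0.3, -0.6, -0.4]
finger_gap: 91.4
finger_force: 0.0
clock: 15.32
eef_pos: [544.5, 209.8, 471.1]
eef_rot: [-3.141, -0.0, 1.992]
wrist_force: [-0.3, -0.2, -0.2]
finger_gap: 93.7
finger_force: 0.0
[544.5 209.8 471.1] [-3.141 -0.     1.992] [ 0.3   0.34  1.32  0.    1.49 -0.12]
neck_top 0.5 [227. 147.] 122 [494. 233. 125.] [472. 224. 111.] [506. 237. 155.]
((485.6800231933594, 208.59881591796875), 27.952823638916016) [484.28452219 210.70242764 180.61989189]
z 180.7 circle 485.0 209.0 27.0 mean [484.9 209.6] 2427 white 86 force
white centre [496.5 200. ] angle of centre -0.664 of line -0.631
```

View pics/w6.png

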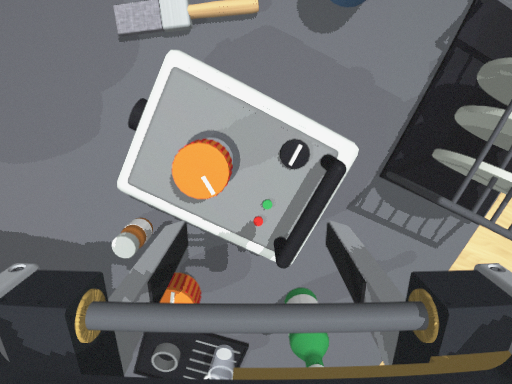

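The cap sits upright on the neck at (202,169), with its top at 180.7 mm (181 expected fully home). Its line stayed at -0.65 rad after release, so two clicks held. The gripper is clear and the surroundings look undisturbed, so I'm handing it in.

```bash
python3 -c "
from cell import manip;print(manip.sign_off())"
```

```text
the job is handed in; nothing more can be done
None
```

I set the smallest orange cap fully home in the filler neck, turned it clockwise through two clicks by the torque readings, let go, and handed the job in; no verdict was shown.

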